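# Shut and lock the sample compartment of a spectrophotometer

### The job

Get the photometer ready to measure: first swing its open lid down until it is fully shut, then slide the lock along its guide over the lid's tab, all the way to the end stop, and let go so that its thumb pad springs back up and the lock is caught there. The slide only runs while its thumb pad is pressed down; do not force anything, and leave the other things on the bench and on the instrument where they are.

Things in the scene. Friction and masses are not known exactly. Their poses are not given: they have to be found in the camera images.
- instrument: the white benchtop photometer, fixed to the bench, 300 (its x) x 400 (its y) mm, deck 90 mm above the bench. Origin: centre of its underside; its -x is the front, towards the robot. Axes x, y below are this body's. A screen 105 mm tall stands on the deck at x 80 to 125, y 35 to 185 mm. The sample well under the lid is open at x -30 to 85, y -145 to -15 mm
- lid (a joint): angle of the grey lid: 0 = shut, grows as it opens, 1.2 to 1.6 rad at the start. A plate 140 mm deep (hinge to free edge), 160 mm wide (along y), 8 mm thick; a steel tab 50 wide, 14 long, 5 mm thick continues the middle of its free edge. Its stiff hinge holds it at any angle; 1 to 3 N at the free edge moves it; a soft seal cushions it
- lid_hinge (a point): middle of the lid's hinge line, at the lid's underside, at x 100, y -80, z 92.5 mm of the instrument; the hinge line runs along the instrument's y and the shut lid reaches 140 mm from it towards -x
- lid_edge (a point): middle of the lid's free edge on its outer face (the upper face when shut; the far side, away from the robot, when open)
- lock_slide (a joint): travel of the lock carriage along its guide in front of the lid, towards -y: 0 to 0.010 m at the start (open), 0.100 at the end stop. At 0 its centre is at x -90, y +20 mm of the instrument. Its tooth meets a fixed lip at 0.014 unless the thumb pad is 5 mm down; beyond 0.097 the tooth is free of the lip and the pad can spring up. Slide friction 2 N
- lock_pad (a joint): how far the thumb pad is pressed into the carriage: 0 = fully up, 0.007 m = fully down; spring 2.4 N at the start of the stroke, 6.6 N at the bottom. Let go half way along the guide, it stays about 5 mm down, held under the lip
- pad_top (a point): centre of the black ribbed thumb pad's top face, 33 (instrument's x) x 38 (y) mm, 120 mm above the bench when up. It rides on the carriage
- fin_top (a point): centre of the top of the grey upright fin on the carriage, 34 (instrument's x) x 10 (y) mm, standing 16 mm above the raised pad, at the pad's -y side: the fin's face towards the pad is 20.5 mm from the pad's centre. Pushing on this face towards -y drives the carriage to its end stop
- stop_face (a point): top of the end stop's face at the closed (-y) end of the guide, 12 mm above the deck, which the carriage meets when fully home
- cuvette_box: clear plastic box 60 x 50 x 28 mm standing on the deck, left of the lock; origin under its centre. Leave alone
- vial: small amber vial, 24 mm across, 45 mm tall, standing on the deck; origin under its centre. Leave alone
- amber_bottle: amber reagent bottle, 72 mm across, 145 mm tall, on the bench; origin under its centre. Leave alone
- clear_bottle: clear bottle, 66 mm across, 130 mm tall, on the bench; origin under its centre. Leave alone
- beaker: glass beaker, 74 mm across, 90 mm tall, on the bench; origin under its centre. Leave alone
- tube_tray: white divided tray 90 x 120 x 35 mm on the bench; origin under its centre. Leave alone

How it is judged:
On the way, in this order (a step that is already met when the one before it is completed fails the run):
1. the lid is shut while the lock is still open (value of joint lid below 0.05 rad and value of joint lock_slide below 0.03 m), for 0.2 s.
2. with the lid shut, the lock has been slid home and its thumb pad has sprung up (value of joint lid below 0.05 rad and value of joint lock_slide above 0.096 m and value of joint lock_pad below 0.0015 m), for 0.2 s.
At the end, for the whole second after the job is handed in: the lid is shut (within 0.05 rad), the lock stands within 4 mm of its end stop and its thumb pad is fully up (within 1.5 mm), caught behind the lip (all of step 2); the robot touches nothing.
It fails at once if a bottle, vial, beaker, box or tray was moved more than 25 mm or tipped (distance of any of cuvette_box, vial, amber_bottle, clear_bottle, beaker, tube_tray from where it was at the start of the episode above 0.025 m or angle between any of cuvette_box, vial, amber_bottle, clear_bottle, beaker, tube_tray's own z axis and vertical above 0.35 rad).
It fails at once if the photometer, its lid or its lock was forced: pushed with more than 30 N (contact force between any of the arm, the fingers and instrument above 30 N).
It also fails if it takes over 54 s, if anything falls off the work surface, if the arm or the gripper's body presses on something with over 40 N, if the wrist force passes 120 N, or if a joint passes its speed limit or range.

### The arm

A 7-joint arm with a two-finger parallel gripper is mounted at the origin on the work surface. World frame = base frame: x ahead of the robot, y to its left, z up, the work surface at z = 0. Lengths are in m, angles in rad, forces in N, time in s.
With the tool pointing down it reaches from about 0.35 to 0.775 m from the base axis. Payload 3.1 kg.
Tool frame: the origin (TCP) lies at the very end of the fingers, on their centre line; the grasp point (between the pads) lies 19 mm behind it (arm.hold_point_z is the distance from the TCP to the grasp point, in m); z points along the fingers, y is the line along which they close (so a half turn about z gives the same grasp; the last joint's range is limited). The gripper opens to 85 mm and grips with 20 to 120 N. Pads are 22 mm wide; open, the fingers measure 114 mm over their backs; the gripper's body (76 mm by 85 mm) begins 54 mm behind the grasp point. The pads swing forward as they close: fully open they stand 13 mm farther back than shut.
Start: joints at [-1.255, 0.311, 0.014, 1.512, -0.004, 1.319, -0.027], TCP at [0.193, 0.515, 0.231] pointing down, gripper open.
Joint ranges: [-2.7, 2.7], [-0.3, 1.91], [-1.27, 1.3], [0.12, 2.57], [-1.44, 4.58], [0.2, 2.03], [-3.05, 3.05]. Speed limits (rad/s): [2.79, 2.79, 3.14, 3.14, 3.14, 3.14, 3.14].

### API

Orientations are given as [roll, pitch, yaw] about the fixed x, y, z axes, in that order (R = Rz(yaw) Ry(pitch) Rx(roll)).
In Python, from station import get_state, viewer, arm gives the robot as it stands.
- The arm moves only by the tool send_rows, never from a script. Its argument "motion" is a list of rows, each a list of 2 entries, a list of its own where there are three numbers: the shift along the world's x, y, z in cm, then the turn, a rotation vector about the world's x, y, z in rad. In form: [[[x, y, z], [wx, wy, wz]], ...]. A call has 1 to 5 rows; each row shifts and turns the commanded pose from where the row before left it; what a row does not reach is not made up. A row lasts 1/12 s, in which the tool goes at most 41.7 mm and 7.16 degrees, less where a joint would pass 70% of its speed; a pose out of reach is approached as far as the arm can. A call with a gripper value outside its range is refused whole. "fingers" is the opening, from 0 (shut) to 1 (fully open), set as the call begins (left out, the last holds). The fingers move at their own pace and stop on an object; the grip force is fixed at half the most. Time passes only in rows, so rows that do not move let the fingers close. It gives the time, the measured TCP pose, the force, the opening and the grip force at its end, in the units of the state.
- get_state(): the state, without advancing time (a new reading comes with each control period).
- viewer.capture(name): name is "scene" or "side" or "wrist"; returns the picture (400x640x3 uint8, red, green, blue); there is no depth.
- viewer.camera_model(name): a dict with "mtx" (3x3 intrinsics, pixels), "rvec" (rotation vector, rad) and "tvec" (3), from world to camera coordinates, as OpenCV has them. Camera axes: x right, y down, z forward; pixel columns grow to the right and rows downward; lengths in m; the calibration is good to about 2 mm. A picture is of the moment at which its call begins: read the wrist's pose just before it. camera_model takes no time and is no camera call; for the wrist camera it gives the pose at the moment of the call.
- arm.close_job(): hands the job in; it is judged then, once.
The state is a dict: "time_s": time; "q": joint angles; "qvel": joint speeds; "joint_torque": joint torques, N m; "position": TCP position; "tcp_rot": TCP orientation; "wrist_force": force on the tool from outside, world axes, zero at the start; "torque": the same for the moment, N m; "gripper_width": opening from 0.0 (shut) to 1.0 (fully open); "grip_force": force on a finger pad.
Only numpy, scipy, OpenCV 4.12 (cv2) and the standard library are available. Lean on these libraries where they do the work, as an engineer would, in place of code of your own. Each camera call takes 0.05 s, during which the arm holds its last target. There are 200 camera calls.

## Working session

There is one attempt and no reset: what is moved stays moved. The work goes in short steps, Python scripts to look and compute and a tool call to move; the robot and the scene stay as the last step left them, time stands still between calls to the robot, and variables do not carry over. Pictures are saved under pics/ and viewed, at most 10 in all, crops included, and the job is handed in when it is done.

Besides the shell and the picture viewer there is one more tool, called by a JSON object that holds its "fn" and its "kwargs", one argument or row to a line. send_rows: Moves the arm, as the interface text tells. Its arguments: {"type":"object","properties":{"motion":{"type":"array","items":{"type":"array"}},"fingers":{"type":"number"}},"required":["motion"]}

```bash
mkdir -p pics; ls
python3 - <<'E'
from station import get_state, viewer, arm
import cv2
s=get_state(); print(s)
for n in ("scene","side"):
    cv2.imwrite(f"pics/{n}0.png",viewer.capture(n)[:,:,::-1]); print(viewer.camera_model(n))
E
```

```text
pics
{'time_s': 0.0, 'q': array([-1.254683  ,  0.31176869,  0.0139933 ,  1.51306841, -0.00441577,
        1.31920536, -0.02719644]), 'qvel': array([-0.00010923,  0.0019507 ,  0.00094816, -0.00153249, -0.00030705,
        0.00058986,  0.0008728 ]), 'joint_torque': array([-2.27835039e-04, -3.79914021e+01,  1.45775182e-01, -2.30594856e+01,
        1.21814216e-02,  1.35029160e-02, -7.62107732e-06]), 'position': array([0.19235086, 0.51447983, 0.23019289]), 'tcp_rot': array([-3.13917521e+00,  8.39026744e-05,  2.78385454e+00]), 'wrist_force': array([-0.47448348, -0.23509736,  0.35761572]), 'torque': array([ 0.03777155, -0.0508792 , -0.01810796]), 'grip_force': 0.0, 'gripper_width': 0.9968764205690012}
{'mtx': array([[439.84120531,   0.        , 325.17442375],
       [  0.        , 439.84120531, 195.53723662],
       [  0.        ,   0.        ,   1.        ]]), 'rvec': array([ 0.61131648,  2.46566093, -1.38077147]), 'tvec': array([ 0.46851354, -0.02549822,  1.79086373])}
{'mtx': array([[506.54392769,   0.        , 304.91399876],
       [  0.        , 506.54392769, 193.86004183],
       [  0.        ,   0.        ,   1.        ]]), 'rvec': array([ 2.18452625, -0.43558748,  0.24417627]), 'tvec': array([-0.4710647 ,  0.22592265,  1.44492839])}
```

View pics/scene0.png

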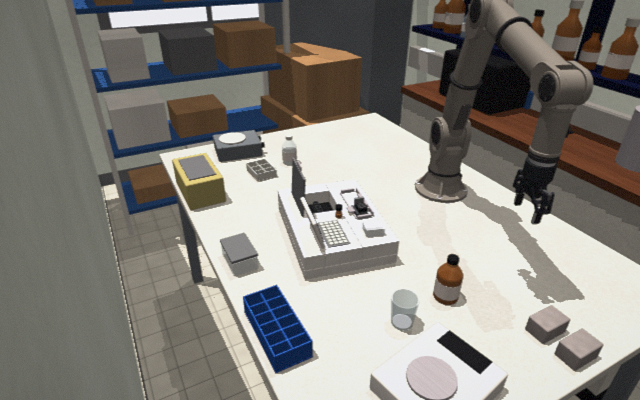

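View pics/side0.png

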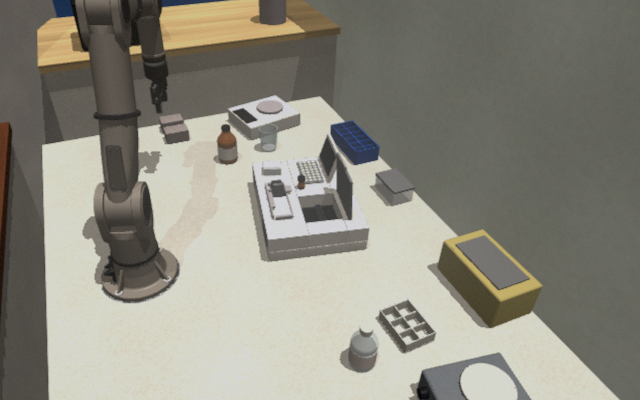

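The scene view shows the instrument centred near (335,225), and the side view shows it near (308,205) with the lid open. I'll enlarge both.

Run:
```python
import cv2
a=cv2.imread("pics/scene0.png")[155:280,270:405]; b=cv2.imread("pics/side0.png")[130:260,240:375]
cv2.imwrite("pics/a.png",cv2.resize(a,(675,625)[:2] if 0 else (640,593),interpolation=cv2.INTER_CUBIC))
cv2.imwrite("pics/b.png",cv2.resize(b,(620,597),interpolation=cv2.INTER_CUBIC))
```

```text
(no output)
```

View pics/a.png

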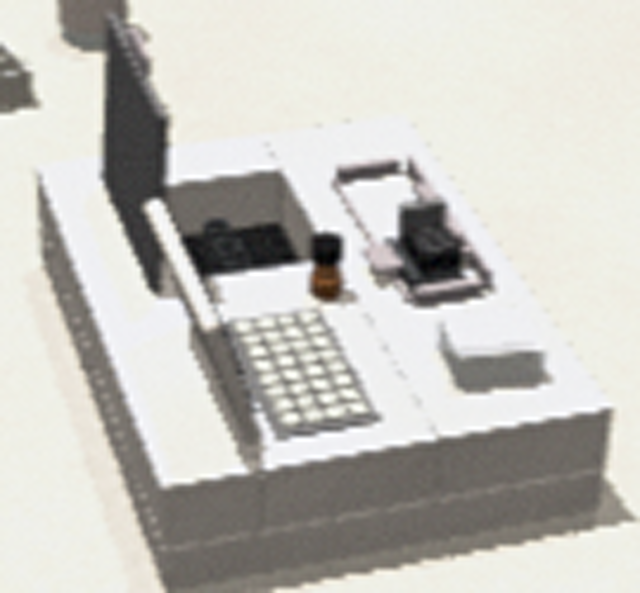

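View pics/b.png

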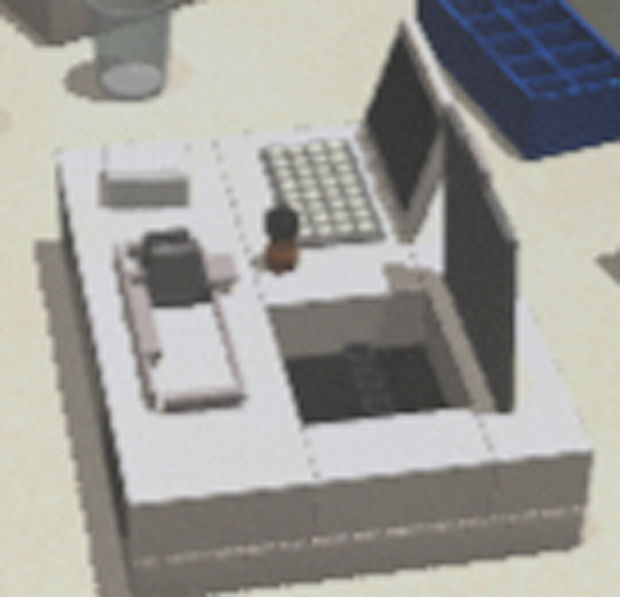

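The crops show the deck corners, the lid (standing nearly upright), the carriage near its +y end, the vial and the cuvette box. I'll cast the deck corners onto z=0.09 and fit the pose.

```bash
cat > h.py <<'E'
import numpy as np, cv2
from station import viewer
def ray(n,uv,cm=None):
    c=cm or viewer.camera_model(n); R=cv2.Rodrigues(np.array(c['rvec']))[0]
    d=R.T@np.linalg.solve(c['mtx'],[uv[0],uv[1],1]); return -R.T@c['tvec'],d
def onz(n,uv,z,cm=None):
    o,d=ray(n,uv,cm); return o+d*(z-o[2])/d[2]
def tri(*obs):
    A=0;b=0
    for n,uv in obs:
        o,d=ray(n,uv); d/=np.linalg.norm(d); P=np.eye(3)-np.outer(d,d); A=A+P;b=b+P@o
    return np.linalg.solve(A,b)
def proj(n,P,cm=None):
    c=cm or viewer.camera_model(n); return cv2.projectPoints(np.float64(P),np.array(c['rvec']),np.array(c['tvec']),c['mtx'],None)[0][:,0]
def S(u,v): return "scene",(270+u/4.741,155+v/4.744)
def D(u,v): return "side",(240+u/4.593,130+v/4.592)
def fit(loc,w):
    l0,w0=loc.mean(0),w.mean(0); a=loc-l0;b=w-w0
    th=np.arctan2((a[:,0]*b[:,1]-a[:,1]*b[:,0]).sum(),(a*b).sum())
    R=np.array([[np.cos(th),-np.sin(th)],[np.sin(th),np.cos(th)]]); return th,w0-R@l0,w-((R@loc.T).T+w0-R@l0)
E
python3 - <<'E'
from h import *
L=np.array([[.15,.2],[-.15,.2],[.15,-.2],[-.15,-.2],[-.15,.2],[-.15,-.2],[.15,-.2]])
W=np.array([onz(*o,.09)[:2] for o in (S(155,487),S(612,410),S(38,172),S(408,120),D(60,152),D(132,500),D(592,452))])
th,t,r=fit(L,W); print(th,t); print(r*1000)
R=np.array([[np.cos(th),-np.sin(th)],[np.sin(th),np.cos(th)]])
def loc(p): return np.r_[R.T@(p[:2]-t),p[2]]
for nm,p in dict(lidTopPlusY=tri(S(168,120),D(448,105)),lidTopMinusY=tri(S(108,18),D(517,240)),fin=tri(S(422,205),D(170,237)),padS=onz(*S(430,240),.12),padD=onz(*D(182,265),.12),vial=onz(*S(328,295),.09),vialD=onz(*D(280,268),.09),box=onz(*S(440,340),.118)).items(): print(nm,p.round(4),loc(p).round(4))
E
```

```text
-0.21152734765295855 [0.54378156 0.07173636]
[[-0.08264497 -2.09486969]
 [-0.93113873  0.33233746]
 [ 0.41119811 11.32289378]
 [-0.04187428  7.47253788]
 [ 0.86548694 -8.53587337]
 [ 3.0227292  -2.64591818]
 [-3.24375627 -5.85110787]]
lidTopPlusY [0.6346 0.0498 0.2289] [ 0.0934 -0.0023  0.2289]
lidTopMinusY [ 0.6067 -0.1046  0.2286] [ 0.0985 -0.1592  0.2286]
fin [0.4561 0.0946 0.1376] [-0.0906  0.0039  0.1376]
padS [0.4607 0.1127 0.12  ] [-0.0898  0.0226  0.12  ]
padD [0.4599 0.0846 0.12  ] [-0.0848 -0.005   0.12  ]
vial [0.5353 0.1014 0.09  ] [-0.0145  0.0272  0.09  ]
vialD [0.5367 0.0943 0.09  ] [-0.0116  0.0205  0.09  ]
box [0.5176 0.2154 0.118 ] [-0.0558  0.135   0.118 ]
```

{"fn": "send_rows", "kwargs": {
  "motion": [
    [[1.6,-3.0,1.0],[0,0,0.01]],
    [[1.6,-3.0,1.0],[0,0,0.01]],
    [[1.6,-3.0,1.0],[0,0,0.01]],
    [[1.6,-3.0,1.0],[0,0,0.01]],
    [[1.6,-3.0,1.0],[0,0,0.01]]
  ],
  "fingers": 0
}}

```text
time_s: 0.52
position: [0.2729, 0.3634, 0.2812]
tcp_rot: [-3.141, -0.0, 2.835]
wrist_force: [0.9, -0.0, -0.5]
gripper_width: 0.299
grip_force: 0.0
```

{"fn": "send_rows", "kwargs": {
  "motion": [
    [[1.6,-3.0,1.0],[0,0,0.01]],
    [[1.6,-3.0,1.0],[0,0,0.01]],
    [[1.6,-3.0,1.0],[0,0,0.01]],
    [[1.6,-3.0,1.0],[0,0,0.01]],
    [[1.6,-3.0,1.0],[0,0,0.01]]
  ]
}}

```text
time_s: 0.93
position: [0.3528, 0.2133, 0.3315]
tcp_rot: [-3.141, -0.0, 2.884]
wrist_force: [1.4, 1.1, 0.3]
gripper_width: 0.001
grip_force: 0.0
```

{"fn": "send_rows", "kwargs": {
  "motion": [
    [[1.6,-3.0,1.0],[0,0,0.01]],
    [[1.6,-3.0,1.0],[0,0,0.01]],
    [[1.6,-3.0,1.0],[0,0,0.01]],
    [[1.6,-3.0,1.0],[0,0,0.01]],
    [[0,0,0],[0,0,0]]
  ]
}}

```text
time_s: 1.35
position: [0.42, 0.087, 0.3732]
tcp_rot: [-3.14, 0.006, 2.91]
wrist_force: [0.5, -0.2, 0.0]
gripper_width: 0.005
grip_force: 0.0
```

Run:
```python
from h import *
from station import get_state
import json
s=get_state(); c=viewer.camera_model("wrist"); im=viewer.capture("wrist"); print(s['time_s'],s['position'],s['tcp_rot'])
cv2.imwrite("pics/w1.png",im[:,:,::-1]); json.dump({k:np.array(v).tolist() for k,v in c.items()},open("w1.json","w")); R=cv2.Rodrigues(np.array(c['rvec']))[0]; print(-R.T@c['tvec'],R[2])
```

```text
1.35 [0.41997929 0.08701397 0.37318767] [-3.13967061  0.00607216  2.9098194 ]
[0.34855081 0.10410332 0.5157489 ] [ 0.28320871 -0.06992339 -0.95650591]
```

View pics/w1.png

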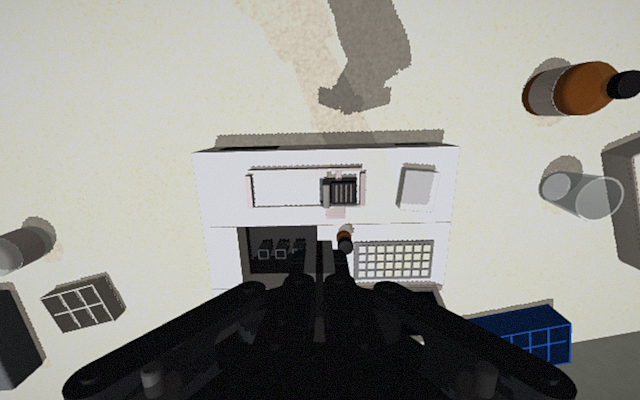

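The wrist view shows the deck's front edge from (192,153) to (459,146), the lock carriage at (340,190), the vial at (344,240), the box at (417,188) and the open end of the guide at (250,188). I'll enlarge it for exact corners.

Run:
```python
import cv2
a=cv2.imread("pics/w1.png")[130:280,180:470]
cv2.imwrite("pics/w1c.png",cv2.resize(a,(783,405),interpolation=cv2.INTER_CUBIC))
```

```text
(no output)
```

View pics/w1c.png

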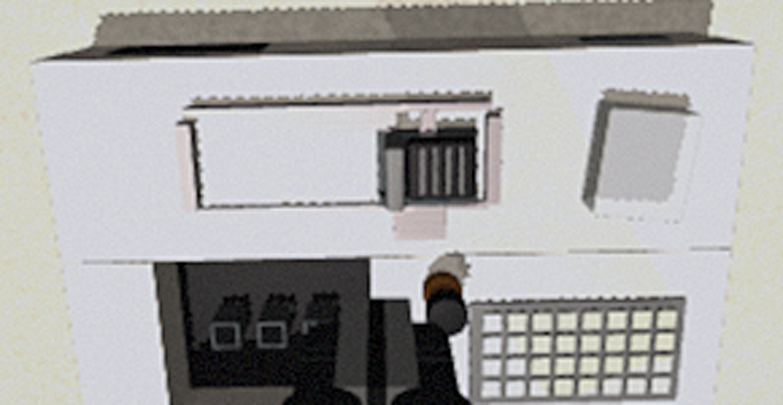

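```bash
cat >> h.py <<'E'
def W(u,v): return (180+u/2.7,130+v/2.7)
E
python3 - <<'E'
from h import *
import json
c=json.load(open("w1.json")); c={k:np.array(v) for k,v in c.items()}
L=np.array([[-.15,-.2],[-.15,.2],[-.03,-.145],[-.03,-.015]])
P=np.array([onz("wrist",W(*u),.09,c)[:2] for u in ((34,60),(752,44),(155,263),(369,260))])
th,t,r=fit(L,P); print(th,t); print(r*1000)
R=np.array([[np.cos(th),-np.sin(th)],[np.sin(th),np.cos(th)]])
loc=lambda p:np.r_[R.T@(p[:2]-t),p[2]].round(4)
for n,u,z in (("pad",(443,165),.12),("padL",(408,165),.12),("padR",(477,165),.12),("fin",(394,179),.136),("stop",(197,165),.102),("box",(645,150),.118)):
    p=onz("wrist",W(*u),z,c); print(n,p.round(4),loc(p))
wd=lambda l:(np.r_[R@l[:2]+t,l[2]]).round(4)
for l in ([.15,-.08,.33],[.15,-.08,.205],[.1,-.08,.2]): print(l,wd(np.array(l)))
E
```

```text
-0.20874922832421886 [0.54305863 0.06982679]
[[-0.7643245   2.48566343]
 [-1.14608964 -2.47756409]
 [ 0.66566665  1.04891465]
 [ 1.24474749 -1.057014  ]]
pad [0.4565 0.1145 0.12  ] [-0.0939  0.0258  0.12  ]
padL [0.4522 0.0964 0.12  ] [-0.0944  0.0071  0.12  ]
padR [0.4607 0.1322 0.12  ] [-0.0935  0.044   0.12  ]
fin [0.4536 0.088  0.136 ] [-0.0913 -0.0007  0.136 ]
stop [ 0.4298 -0.0188  0.102 ] [-0.0924 -0.1101  0.102 ]
box [0.4737 0.2211 0.118 ] [-0.0992  0.1336  0.118 ]
[0.15, -0.08, 0.33] [ 0.6732 -0.0395  0.33  ]
[0.15, -0.08, 0.205] [ 0.6732 -0.0395  0.205 ]
[0.1, -0.08, 0.2] [ 0.6243 -0.0292  0.2   ]
```

{"fn": "send_rows", "kwargs": {
  "motion": [
    [[2.7,-1.3,0],[0,0,0.005]],
    [[2.7,-1.3,0],[0,0,0.005]],
    [[2.7,-1.3,0],[0,0,0.005]],
    [[2.7,-1.3,0],[0,0,0.005]],
    [[2.7,-1.3,0],[0,0,0]]
  ]
}}

```text
time_s: 1.82
position: [0.5522, 0.0317, 0.3703]
tcp_rot: [3.141, -0.002, 2.947]
wrist_force: [0.7, 0.7, 0.1]
gripper_width: -0.003
grip_force: 0.0
```

{"fn": "send_rows", "kwargs": {
  "motion": [
    [[2.7,-1.3,0],[0,0,0]],
    [[2.7,-1.3,0],[0,0,0]],
    [[2.7,-1.3,0],[0,0,0]],
    [[2.7,-1.3,0],[0,0,0]],
    [[2.7,-1.3,0],[0,0,0]]
  ]
}}

```text
time_s: 2.23
position: [0.6875, -0.033, 0.3699]
tcp_rot: [3.139, -0.003, 2.947]
wrist_force: [0.9, 0.5, 1.6]
gripper_width: 0.001
grip_force: 0.0
```

{"fn": "send_rows", "kwargs": {
  "motion": [
    [[0,0,-3],[0,0,0]],
    [[0,0,-3],[0,0,0]],
    [[0,0,0],[0,0,0]]
  ]
}}

```text
time_s: 2.48
position: [0.6826, -0.0333, 0.2999]
tcp_rot: [-3.141, -0.021, 2.942]
wrist_force: [-1.2, -0.0, -2.8]
gripper_width: -0.004
grip_force: 0.0
```

{"fn": "send_rows", "kwargs": {
  "motion": [
    [[0.4,0,0],[0,0,0]],
    [[0,0,-3],[0,0,0]],
    [[0,0,-3],[0,0,0]],
    [[0,0,-3],[0,0,0]],
    [[0,0,0],[0,0,0]]
  ]
}}

```text
time_s: 2.9
position: [0.6883, -0.0323, 0.2174]
tcp_rot: [3.14, -0.008, 2.945]
wrist_force: [0.0, 0.8, -2.2]
gripper_width: 0.002
grip_force: 0.0
```

{"fn": "send_rows", "kwargs": {
  "motion": [
    [[0,0,0],[0,0,0]],
    [[0,0,0],[0,0,0]]
  ]
}}

```text
time_s: 3.07
position: [0.6926, -0.0343, 0.2255]
tcp_rot: [3.141, 0.006, 2.945]
wrist_force: [1.1, -0.4, 0.8]
gripper_width: 0.003
grip_force: 0.0
```

{"fn": "send_rows", "kwargs": {
  "motion": [
    [[0,0,-0.9],[0,0,0]],
    [[-1.6,0.35,-0.9],[0,0,0]],
    [[-1.6,0.35,0],[0,0,0]],
    [[-1.0,0.2,0],[0,0,0]],
    [[-1.0,0.2,0],[0,0,0]]
  ]
}}

```text
time_s: 3.48
position: [0.6392, -0.0238, 0.2054]
tcp_rot: [3.141, 0.004, 2.944]
wrist_force: [0.7, -0.9, -0.3]
gripper_width: -0.001
grip_force: 0.0
```

{"fn": "send_rows", "kwargs": {
  "motion": [
    [[-1.1,0.24,-0.1],[0,0,0]],
    [[-1.1,0.24,-0.1],[0,0,0]],
    [[0,0,0],[0,0,0]]
  ]
}}

```text
time_s: 3.73
position: [0.6168, -0.0189, 0.2039]
tcp_rot: [3.14, 0.004, 2.944]
wrist_force: [0.4, 0.3, 0.1]
gripper_width: -0.006
grip_force: 0.0
```

{"fn": "send_rows", "kwargs": {
  "motion": [
    [[-1.2,0.25,-0.3],[0,0,0]],
    [[-1.2,0.25,-0.3],[0,0,0]],
    [[-1.0,0.2,-0.55],[0,0,0]],
    [[-1.0,0.2,-0.55],[0,0,0]]
  ]
}}

```text
time_s: 4.07
position: [0.5749, -0.0103, 0.1866]
tcp_rot: [3.14, 0.006, 2.944]
wrist_force: [1.8, -0.4, 0.9]
gripper_width: 0.001
grip_force: 0.8
```

{"fn": "send_rows", "kwargs": {
  "motion": [
    [[-0.86,0.18,-0.75],[0,0,0]],
    [[-0.86,0.18,-0.75],[0,0,0]],
    [[-0.7,0.15,-0.9],[0,0,0]],
    [[-0.7,0.15,-0.9],[0,0,0]]
  ]
}}

```text
time_s: 4.4
position: [0.5435, -0.0037, 0.1531]
tcp_rot: [3.14, 0.005, 2.943]
wrist_force: [1.4, 0.2, 0.1]
gripper_width: -0.0
grip_force: 0.6
```

{"fn": "send_rows", "kwargs": {
  "motion": [
    [[-0.5,0.1,-1.0],[0,0,0]],
    [[-0.5,0.1,-1.0],[0,0,0]],
    [[0,0,0],[0,0,0]]
  ]
}}

```text
time_s: 4.65
position: [0.531, -0.0013, 0.131]
tcp_rot: [3.141, -0.001, 2.944]
wrist_force: [0.2, -0.3, -0.1]
gripper_width: 0.004
grip_force: 0.0
```

Run:
```python
from h import *
a=viewer.capture("side")[110:270,210:400,::-1]
cv2.imwrite("pics/s2.png",cv2.resize(a,(570,480),interpolation=cv2.INTER_CUBIC))
```

```text
(no output)
```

View pics/s2.png

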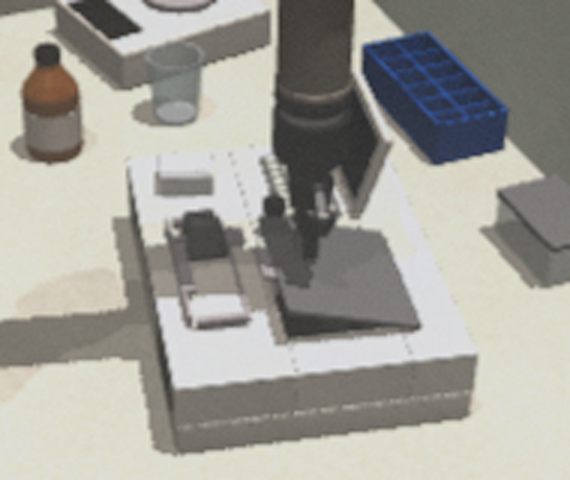

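The side view shows the lid following the fingertips, now about 0.3 rad open with its free edge at (290,300). I'll keep going down gently.

{"fn": "send_rows", "kwargs": {
  "motion": [
    [[-0.3,0.06,-0.8],[0,0,0]],
    [[-0.3,0.06,-0.8],[0,0,0]],
    [[-0.1,0.02,-0.5],[0,0,0]],
    [[0,0,-0.4],[0,0,0]],
    [[0,0,0],[0,0,0]]
  ]
}}

```text
time_s: 5.12
position: [0.5234, 0.0001, 0.1051]
tcp_rot: [-3.141, -0.002, 2.944]
wrist_force: [-0.4, 0.8, 0.4]
gripper_width: -0.002
grip_force: 0.0
```

{"fn": "send_rows", "kwargs": {
  "motion": [
    [[0,0,-0.2],[0,0,0]],
    [[0,0,-0.2],[0,0,0]],
    [[0,0,0],[0,0,0]]
  ]
}}

```text
time_s: 5.37
position: [0.5242, -0.0, 0.1019]
tcp_rot: [-3.141, -0.0, 2.944]
wrist_force: [-0.3, -0.0, 0.2]
gripper_width: 0.0
grip_force: 0.0
```

{"fn": "send_rows", "kwargs": {
  "motion": [
    [[0,0,-0.1],[0,0,0]],
    [[0,0,-0.1],[0,0,0]],
    [[0,0,0],[0,0,0]],
    [[0,0,0],[0,0,0]]
  ]
}}

```text
time_s: 5.7
position: [0.5244, -0.0, 0.1006]
tcp_rot: [3.141, 0.0, 2.944]
wrist_force: [-1.4, -0.3, 2.6]
gripper_width: -0.002
grip_force: 1.5
```

{"fn": "send_rows", "kwargs": {
  "motion": [
    [[0,0,-0.1],[0,0,0]],
    [[0,0,-0.1],[0,0,0]],
    [[0,0,0],[0,0,0]],
    [[0,0,0],[0,0,0]]
  ]
}}

```text
time_s: 6.03
position: [0.5245, -0.0, 0.1004]
tcp_rot: [3.14, 0.0, 2.944]
wrist_force: [-5.0, 0.2, 13.1]
gripper_width: -0.004
grip_force: 6.9
```

{"fn": "send_rows", "kwargs": {
  "motion": [
    [[0,0,1],[0,0,0]],
    [[0,0,3],[0,0,0]],
    [[0,0,3],[0,0,0]],
    [[0,0,3],[0,0,0]],
    [[-0.5,3,0.5],[0,0,0]]
  ]
}}

```text
time_s: 6.45
position: [0.5239, 0.0216, 0.2095]
tcp_rot: [-3.139, 0.014, 2.932]
wrist_force: [1.4, -1.1, 1.1]
gripper_width: 0.003
grip_force: 0.0
```

{"fn": "send_rows", "kwargs": {
  "motion": [
    [[-0.5,3,0],[0,0,0]],
    [[-0.5,3,0],[0,0,0]],
    [[0,0,0],[0,0,0]],
    [[0,0,0],[0,0,0]],
    [[0,0,0],[0,0,0]]
  ]
}}

```text
time_s: 6.87
position: [0.5095, 0.0895, 0.2033]
tcp_rot: [-3.141, 0.001, 2.944]
wrist_force: [-0.2, -0.3, 0.2]
gripper_width: 0.002
grip_force: 0.0
```

Run:
```python
from h import *
from station import get_state
import json
s=get_state(); c=viewer.camera_model("wrist"); im=viewer.capture("wrist"); print(s['time_s'],s['position'],s['tcp_rot'])
cv2.imwrite("pics/w2.png",im[:,:,::-1]); json.dump({k:np.array(v).tolist() for k,v in c.items()},open("w2.json","w")); print(proj("wrist",[[.4565,.1145,.12]]))
```

```text
6.8667 [0.50950762 0.08948276 0.2032688 ] [-3.14070615e+00  5.39304014e-04  2.94403143e+00]
[[338.4008707  139.04969916]]
```

View pics/w2.png

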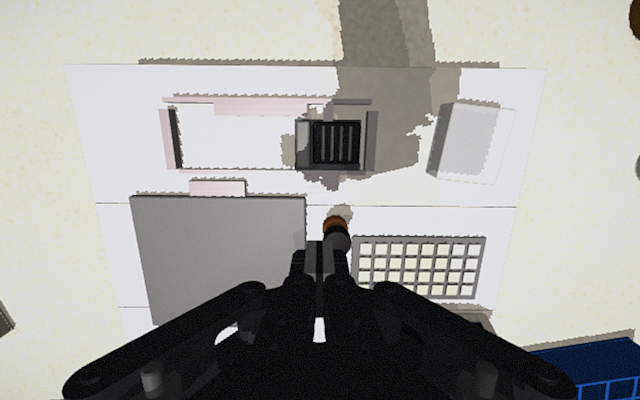

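The lid is shut and its tab is at (217,187). The pad centre is at about (338,143), the fin at (303,145) and the stop face at (178,140).

Run:
```python
from h import *
import json
c=json.load(open("w2.json")); c={k:np.array(v) for k,v in c.items()}
for n,u,z in (("pad",(338,143.5),.12),("padL",(314.5,143.5),.12),("padR",(361.5,143.5),.12),("fin",(303,146),.136),("stop",(178,140),.102),("deck-y",(66,66),.09),("deck+y",(546,69),.09)):
    print(n,onz("wrist",u,z,c).round(4))
```

```text
pad [0.4596 0.1144 0.12  ]
padL [0.456  0.0963 0.12  ]
padR [0.4633 0.1324 0.12  ]
fin [0.4548 0.0882 0.136 ]
stop [ 0.4318 -0.0168  0.102 ]
deck-y [ 0.3563 -0.0933  0.09  ]
deck+y [0.4368 0.295  0.09  ]
```

{"fn": "send_rows", "kwargs": {
  "motion": [
    [[-1.7,0.8,0],[0,0,0]],
    [[-1.7,0.8,0],[0,0,0]],
    [[-1.65,0.9,-2],[0,0,0]],
    [[0,0,-2],[0,0,0]],
    [[0,0,0],[0,0,0]]
  ]
}}

```text
time_s: 7.33
position: [0.4556, 0.1135, 0.1602]
tcp_rot: [-3.138, -0.006, 2.943]
wrist_force: [-0.8, -0.1, -0.4]
gripper_width: 0.003
grip_force: 0.0
```

{"fn": "send_rows", "kwargs": {
  "motion": [
    [[0,0,-1.5],[0,0,0]],
    [[0,0,-1.2],[0,0,0]],
    [[0,0,-1],[0,0,0]],
    [[0,0,0],[0,0,0]],
    [[0,0,0],[0,0,0]]
  ]
}}

```text
time_s: 7.75
position: [0.4593, 0.114, 0.1265]
tcp_rot: [-3.141, 0.0, 2.942]
wrist_force: [-0.2, -0.2, -1.0]
gripper_width: -0.003
grip_force: 0.0
```

Now I'll press the pad.

{"fn": "send_rows", "kwargs": {
  "motion": [
    [[0,0,-0.4],[0,0,0]],
    [[0,0,-0.4],[0,0,0]],
    [[0,0,-0.2],[0,0,0]],
    [[0,0,0],[0,0,0]],
    [[0,0,0],[0,0,0]]
  ]
}}

```text
time_s: 8.17
position: [0.4602, 0.115, 0.1172]
tcp_rot: [3.141, 0.003, 2.944]
wrist_force: [2.0, -0.7, 2.9]
gripper_width: 0.006
grip_force: 1.9
```

{"fn": "send_rows", "kwargs": {
  "motion": [
    [[0,0,-0.2],[0,0,0]],
    [[0,0,-0.2],[0,0,0]],
    [[0,0,0],[0,0,0]],
    [[0,0,0],[0,0,0]]
  ]
}}

```text
time_s: 8.5
position: [0.4602, 0.115, 0.1132]
tcp_rot: [3.141, 0.003, 2.944]
wrist_force: [1.5, -0.2, 6.3]
gripper_width: 0.003
grip_force: 3.1
```

{"fn": "send_rows", "kwargs": {
  "motion": [
    [[0,0,-0.1],[0,0,0]],
    [[-0.1,-0.5,0],[0,0,0]],
    [[-0.1,-0.5,0],[0,0,0]],
    [[-0.1,-0.5,0],[0,0,0]],
    [[0,0,0],[0,0,0]]
  ]
}}

```text
time_s: 8.92
position: [0.4572, 0.1007, 0.113]
tcp_rot: [3.138, 0.003, 2.943]
wrist_force: [-0.5, -0.9, 10.2]
gripper_width: -0.003
grip_force: 5.2
```

{"fn": "send_rows", "kwargs": {
  "motion": [
    [[0,0,0],[0,0,0]],
    [[0,0,0],[0,0,0]]
  ]
}}

```text
time_s: 9.08
position: [0.4572, 0.1007, 0.113]
tcp_rot: [3.139, 0.003, 2.944]
wrist_force: [-0.9, -0.6, 10.7]
gripper_width: -0.001
grip_force: 5.5
```

{"fn": "send_rows", "kwargs": {
  "motion": [
    [[-0.17,-0.78,0],[0,0,0]],
    [[-0.17,-0.78,0],[0,0,0]],
    [[-0.17,-0.78,0],[0,0,0]],
    [[-0.17,-0.78,0],[0,0,0]],
    [[0,0,0],[0,0,0]]
  ]
}}

```text
time_s: 9.5
position: [0.4505, 0.0686, 0.113]
tcp_rot: [3.139, 0.003, 2.943]
wrist_force: [-0.0, -0.6, 10.9]
gripper_width: -0.005
grip_force: 5.2
```

{"fn": "send_rows", "kwargs": {
  "motion": [
    [[-0.17,-0.78,0],[0,0,0]],
    [[-0.17,-0.78,0],[0,0,0]],
    [[-0.17,-0.78,0],[0,0,0]],
    [[0,0,0],[0,0,0]],
    [[0,0,0],[0,0,0]]
  ]
}}

```text
time_s: 9.92
position: [0.4455, 0.0451, 0.1129]
tcp_rot: [3.14, 0.003, 2.943]
wrist_force: [-0.8, -1.2, 11.2]
gripper_width: 0.004
grip_force: 5.6
```

{"fn": "send_rows", "kwargs": {
  "motion": [
    [[-0.1,-0.5,0],[0,0,0]],
    [[-0.1,-0.5,0],[0,0,0]],
    [[-0.1,-0.5,0],[0,0,0]],
    [[0,0,0],[0,0,0]],
    [[0,0,0],[0,0,0]]
  ]
}}

```text
time_s: 10.33
position: [0.4425, 0.0308, 0.1129]
tcp_rot: [3.139, 0.003, 2.944]
wrist_force: [-0.6, -0.0, 10.5]
gripper_width: 0.0
grip_force: 5.7
```

{"fn": "send_rows", "kwargs": {
  "motion": [
    [[-0.04,-0.2,0],[0,0,0]],
    [[-0.04,-0.2,0],[0,0,0]],
    [[0,0,0],[0,0,0]],
    [[0,0,0],[0,0,0]]
  ]
}}

```text
time_s: 10.67
position: [0.4419, 0.0276, 0.113]
tcp_rot: [3.138, 0.003, 2.944]
wrist_force: [-1.2, 1.3, 11.7]
gripper_width: -0.002
grip_force: 5.6
```

{"fn": "send_rows", "kwargs": {
  "motion": [
    [[-0.04,-0.2,0],[0,0,0]],
    [[-0.04,-0.2,0],[0,0,0]],
    [[0,0,0],[0,0,0]],
    [[0,0,0],[0,0,0]]
  ]
}}

```text
time_s: 11.0
position: [0.441, 0.0237, 0.1129]
tcp_rot: [3.138, 0.003, 2.944]
wrist_force: [0.0, 1.9, 11.8]
gripper_width: -0.005
grip_force: 5.7
```

{"fn": "send_rows", "kwargs": {
  "motion": [
    [[-0.04,-0.2,0],[0,0,0]],
    [[0,0,0],[0,0,0]],
    [[0,0,0],[0,0,0]]
  ]
}}

```text
time_s: 11.25
position: [0.4406, 0.0218, 0.113]
tcp_rot: [3.138, 0.003, 2.945]
wrist_force: [-0.1, 1.6, 11.7]
gripper_width: 0.001
grip_force: 5.7
```

{"fn": "send_rows", "kwargs": {
  "motion": [
    [[-0.04,-0.2,0],[0,0,0]],
    [[-0.04,-0.2,0],[0,0,0]],
    [[0,0,0],[0,0,0]],
    [[0,0,0],[0,0,0]]
  ]
}}

```text
time_s: 11.58
position: [0.4399, 0.018, 0.113]
tcp_rot: [3.138, 0.003, 2.945]
wrist_force: [0.1, 2.6, 11.6]
gripper_width: 0.002
grip_force: 5.7
```

{"fn": "send_rows", "kwargs": {
  "motion": [
    [[-0.04,-0.2,0],[0,0,0]],
    [[0,0,0],[0,0,0]],
    [[0,0,0],[0,0,0]]
  ]
}}

```text
time_s: 11.83
position: [0.4398, 0.0178, 0.113]
tcp_rot: [3.136, 0.003, 2.946]
wrist_force: [0.1, 4.8, 10.8]
gripper_width: 0.003
grip_force: 5.2
```

{"fn": "send_rows", "kwargs": {
  "motion": [
    [[-0.04,-0.2,0],[0,0,0]],
    [[0,0,0],[0,0,0]],
    [[0,0,0],[0,0,0]]
  ]
}}

```text
time_s: 12.08
position: [0.4396, 0.0164, 0.113]
tcp_rot: [3.135, 0.003, 2.946]
wrist_force: [0.6, 5.1, 10.5]
gripper_width: 0.001
grip_force: 5.0
```

{"fn": "send_rows", "kwargs": {
  "motion": [
    [[-0.04,-0.2,0],[0,0,0]],
    [[-0.04,-0.2,0],[0,0,0]],
    [[0,0,0],[0,0,0]],
    [[0,0,0],[0,0,0]]
  ]
}}

```text
time_s: 12.42
position: [0.4389, 0.0123, 0.113]
tcp_rot: [3.135, 0.004, 2.946]
wrist_force: [0.7, 5.0, 9.7]
gripper_width: 0.004
grip_force: 4.9
```

{"fn": "send_rows", "kwargs": {
  "motion": [
    [[-0.04,-0.2,0],[0,0,0]],
    [[0,0,0],[0,0,0]],
    [[0,0,0],[0,0,0]]
  ]
}}

```text
time_s: 12.67
position: [0.4385, 0.0103, 0.113]
tcp_rot: [3.135, 0.004, 2.946]
wrist_force: [0.7, 5.7, 9.1]
gripper_width: 0.0
grip_force: 4.9
```

{"fn": "send_rows", "kwargs": {
  "motion": [
    [[-0.04,-0.2,0],[0,0,0]],
    [[0,0,0],[0,0,0]],
    [[0,0,0],[0,0,0]]
  ]
}}

```text
time_s: 12.92
position: [0.4383, 0.0093, 0.113]
tcp_rot: [3.134, 0.004, 2.947]
wrist_force: [1.8, 7.2, 10.1]
gripper_width: 0.003
grip_force: 6.6
```

{"fn": "send_rows", "kwargs": {
  "motion": [
    [[-0.04,-0.2,0],[0,0,0]],
    [[0,0,0],[0,0,0]],
    [[0,0,0],[0,0,0]]
  ]
}}

```text
time_s: 13.17
position: [0.4383, 0.0092, 0.113]
tcp_rot: [3.131, 0.004, 2.948]
wrist_force: [2.8, 11.1, 8.4]
gripper_width: -0.002
grip_force: 7.7
```

Hard against the fin with the lock on its stop, so I'll lift straight up.

{"fn": "send_rows", "kwargs": {
  "motion": [
    [[0,0,0.3],[0,0,0]],
    [[0,0,0.4],[0,0,0]],
    [[0,0,0.5],[0,0,0]],
    [[0,0,1],[0,0,0]],
    [[0,0,2],[0,0,0]]
  ]
}}

```text
time_s: 13.58
position: [0.4322, 0.0038, 0.1511]
tcp_rot: [-3.14, -0.007, 2.946]
wrist_force: [0.0, 0.0, 0.4]
gripper_width: 0.001
grip_force: 0.0
```

{"fn": "send_rows", "kwargs": {
  "motion": [
    [[1,0.5,3],[0,0,0]],
    [[2.5,0.5,3],[0,0,0]],
    [[2.5,0,1],[0,0,0]],
    [[0,0,0],[0,0,0]],
    [[0,0,0],[0,0,0]]
  ]
}}

```text
time_s: 14.0
position: [0.4955, 0.0125, 0.2228]
tcp_rot: [-3.141, -0.001, 2.944]
wrist_force: [-0.6, -0.1, -0.9]
gripper_width: -0.0
grip_force: 0.0
```

Run:
```python
from h import *
from station import get_state
s=get_state(); im=viewer.capture("wrist"); print(s['time_s'],s['position'])
w=cv2.resize(im[40:240,80:400,::-1],(640,400))
sd=cv2.resize(viewer.capture("side")[130:260,230:390,::-1],(160*3//2*1,195))
out=np.zeros((600,640,3),np.uint8); out[:400]=w; out[400:595,:240]=sd
cv2.imwrite("pics/w3.png",out)
```

```text
14.0 [0.49547972 0.01253434 0.22282391]
```

View pics/w3.png

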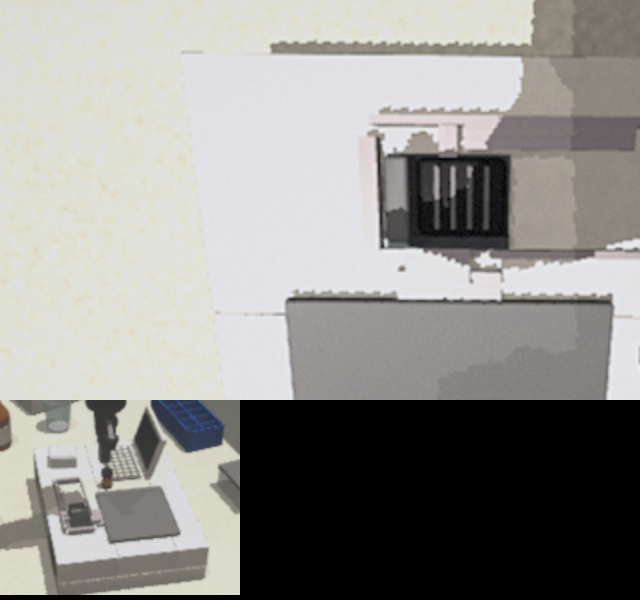

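The carriage sits against the end stop (face at crop x=380), the pad is free, the lid is shut and the arm is clear, so I'll hand in.

```bash
python3 -c "
from station import arm
print(arm.close_job())"
```

```text
the job is handed in; nothing more can be done
None
```

I shut the lid and slid the lock to its end stop; the final picture shows the carriage at the stop, but whether the thumb pad sprang fully up was not measured. I handed the job in with the arm clear at about 14 s; no verdict came back.

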